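# Clamp a freshly glued model turret in the bonding press

### The job

Slide the carriage by its upright tab along the track until the glued model turret sits centred under the plunger of the little bonding press, leaving the plunger up meanwhile. Then push the spring-loaded plunger straight down by its round knob until the 10 mm foam pad under it is squashed on the turret's hatch to about half its thickness (never flat), keep it there for at least three seconds, and finish while still holding it down like that. Leave the other things on the bench where they are.

Things in the scene. Friction and masses are not known exactly. Their poses are not given: they have to be found in the camera images.
- track: fixed aluminium track lying on the bench, 100 mm wide (its x) and 380 mm long (its y, the sliding direction); origin on the bench surface on the centre line, from 220 mm behind (-y) to 160 mm ahead (+y). z up. A carriage (plate 70 mm wide, 155 mm long, top face 28 mm above the bench) rides on it. All the press's parts share the track's yaw
- carriage (a joint): position of the carriage along the track, in m: 0 to 0.200, growing along the track's +y; it drags with about 2 N and stays where it is left. At the start it is 50 mm or more short of the place under the plunger
- tab_top (a point): centre of the top of the carriage's black upright tab, 76 mm above the bench: a block 24 mm across the track (x), 18 mm along it (y), standing 48 mm above the carriage plate, sides free. It is 95 mm behind (-y) the turret's centre. Same axes as the track
- hatch_top (a point): centre of the flat round hatch (32 mm across) on top of the olive-grey model turret (70 mm across, fixed to the carriage), 68 mm above the bench. Same axes as the track
- press_head: fixed aluminium press head, a C-frame: its 26 mm column stands 70 mm to the -x side of the track's centre line, with a horizontal arm 28 mm wide (top 130 mm above the bench) over the track, carrying the plunger. Origin on the bench surface straight below the plunger's axis, on the track's centre line; same axes as the track. It stands at a different place along the track each time
- knob_top (a point): centre of the flat top of the plunger's black round knob (40 mm across, 20 mm high), 198 mm above the bench when up; it moves down with the plunger, on the axis over press_head's origin
- plunger (a joint): how far the plunger is pushed down, in m: 0 up to 0.034 at its stop. A spring pushes it up: about 4.5 N to start plus 0.15 N per mm; released, it rises again. The foam meets the hatch at 20 mm; half squashed is 25 mm of travel
- pad_face (a point): centre of the underside of the dark round foam pad (28 mm across, 10 mm thick) under the plunger, 88 mm above the bench when up, that is 20 mm above the hatch's height
- foam (a joint): how much the foam pad is squashed, in m: 0 free, 0.005 half its thickness, 0.010 flat. It yields as a spring: about 1 N plus 0.9 N per mm, so with the plunger half squashed the push on the knob is about 13 N in all
- paint_jar: bystander: small paint jar, 34 mm across, 45 mm high, beside the track; origin under its centre
- cement_bottle: bystander: amber cement bottle, 38 mm across, 75 mm high, beside the track; origin under its centre
- hull_tub: bystander: olive model hull tub, 79 x 125 x 28 mm, beside the track; origin under its centre
- sprue: bystander: flat olive sprue frame, 106 x 176 x 6 mm; origin under its centre
- screwdriver: bystander: small screwdriver lying down, 160 mm long
- brush_mug: bystander: white mug, 72 mm across, 90 mm high; origin under its centre
- parts_tray: bystander: white low tray with dividers, 110 x 160 x 25 mm; origin under its centre
There are look-alikes about, which are no part of the job. Leave any purple or turquoise look-alike of the press_head alone.

How it is judged:
On the way, in this order (a step that is already met when the one before it is completed fails the run):
1. the turret's hatch is centred under the plunger (within 5 mm along the track) with the plunger still up (y of hatch_top in the frame of press_head between -0.005 and 0.005 m and value of joint plunger below 0.004 m), for 0.3 s.
2. the foam pad is kept squashed 2 to 8 mm on the hatch for three seconds (y of hatch_top in the frame of press_head between -0.005 and 0.005 m and value of joint foam between 0.002 and 0.008 m), for 2.8 s.
At the end, for the whole second after the job is handed in: the robot is still pushing the knob down (more than 3 N): the turret's hatch is within 5 mm of the plunger's axis along the track, the foam pad is squashed by 2 to 8 mm of its 10 mm (all of step 2 and value of joint plunger above 0.018 m and contact force between any of the fingers, the arm and press_head above 3 N); the arm keeps its last pose, push and grip.
It fails at once if the foam pad is squashed flat (more than 9.5 mm) (value of joint foam above 0.0095 m).
It fails at once if one of the bystanders is moved by more than 30 mm (distance of any of paint_jar, cement_bottle, hull_tub, sprue, screwdriver, brush_mug, parts_tray from where it was at the start of the episode above 0.03 m).
It also fails if it takes over 51 s, if anything falls off the work surface, if the arm or the gripper's body presses on something with over 40 N, if the wrist force passes 120 N, or if a joint passes its speed limit or range.

### The arm

A 6-joint arm with a two-finger parallel gripper is mounted at the origin on the work surface. World frame = base frame: x ahead of the robot, y to its left, z up, the work surface at z = 0. Lengths are in m, angles in rad, forces in N, time in s.
With the tool pointing down it reaches from about 0.3 to 0.875 m from the base axis. Payload 4.2 kg.
Tool frame: the origin (TCP) lies midway between the tips of the shut fingers; the grasp point (between the pads) lies 19 mm behind it (grip_point_offset is the distance from the TCP to the grasp point, in m); z points along the fingers, y is the direction in which the jaws open and shut (so a half turn about z gives the same grasp; the last joint's range is limited). The gripper opens to 85 mm and grips with 20 to 120 N. Pads are 22 mm wide; open, the fingers measure 114 mm over their backs; the gripper's body (76 mm by 85 mm) begins 54 mm behind the grasp point. The pads swing forward as they close: fully open they stand 13 mm farther back than shut.
Start: joints at [1.13, 0.32, 1.565, -0, 1.257, -0.02], TCP at [0.235, 0.525, 0.206] pointing down, gripper open.
Joint ranges: [-3.11, 3.11], [-0.84, 2.01], [0.21, 2.61], [-1.34, 4.49], [0.05, 2.63], [-2.56, 2.56]. Speed limits (rad/s): [2.57, 2.57, 3.14, 3.14, 3.14, 3.14].

### API

Orientations are given as a unit quaternion [w, x, y, z].
In Python, from cell import observe, snapshot, get_calibration, sign_off, grip_point_offset gives the robot as it stands.
- The arm moves only by the tool arm_command, never from a script. Its argument "plan" is a list of rows, each a list of 4 numbers: the shift along the world's x, y, z in mm, then the turn about the world's z in degrees. A call has 1 to 20 rows; each row is the pose to reach, as a shift and turn from the pose commanded when the call began; what a row does not reach only later rows make up. A row lasts 1/10 s, in which the tool goes at most 50 mm and 8.59 degrees, less where a joint would pass 70% of its speed; a pose out of reach is approached as far as the arm can. A call with a gripper value outside its range is refused whole. "gripper" is the closure, from -1 (fully open) to 1 (shut), set as the call begins (left out, the last holds). The fingers move at their own pace and stop on an object; the grip force is fixed at half the most. Time passes only in rows, so rows that repeat a pose let the fingers close. It gives the time, the measured TCP pose, the force and the opening at its end, in the units of the state.
- observe(): the state, without advancing time (a new reading comes with each control period).
- snapshot(name): name is "side" or "top" or "wrist"; returns the picture (384x512x3 uint8, red, green, blue); there is no depth.
- get_calibration(name): a dict with "mtx" (3x3 intrinsics, pixels), "k1" (the pictures are not rectified: a ray, as slopes to the right and down, at radius r is drawn at 1 + k1 r^2 times it, then the intrinsics apply), "T" (4x4, takes a point from camera to world coordinates). Camera axes: x right, y down, z forward; pixel columns grow to the right and rows downward; lengths in m; the calibration is good to about 2 mm. A picture is of the moment at which its call begins: read the wrist's pose just before it. get_calibration takes no time and is no camera call; for the wrist camera it gives the pose at the moment of the call.
- sign_off(): hands the job in, once; it reports no verdict.
The state is a dict: "t": time; "qpos": joint angles; "qd": joint speeds; "joint_torque": joint torques, N m; "position": TCP position; "ee_rot": TCP orientation; "ft_force": force on the tool from outside, world axes, zero at the start; "torque": the same for the moment, N m; "width": finger opening in m.
Only numpy, scipy, OpenCV 4.12 (cv2) and the standard library are available. Lean on these libraries where they do the work, as an engineer would, in place of code of your own. Each camera call takes 0.05 s, during which the arm holds its last target. There are 200 camera calls.

## Working session

There is one attempt and no reset: what is moved stays moved. The work goes in short steps, Python scripts to look and compute and a tool call to move; the robot and the scene stay as the last step left them, time stands still between calls to the robot, and variables do not carry over. Pictures are saved under pics/ and viewed, about 8 in all and at most 12, crops included, and the job is handed in when it is done.

Besides the shell and the picture viewer there is one more tool, called after ">>>" by a JSON object that holds its "fn" and its "kwargs", one argument or row to a line. arm_command: Moves the arm, as the interface text tells. Its arguments: {"type":"object","properties":{"plan":{"type":"array"},"gripper":{"type":"number"}},"required":["plan"]}

```bash
mkdir -p pics; cat > h.py <<'E'
import numpy as np, cv2
from cell import *
def ray(c,u,v):
    K=c["mtx"];K=np.array(K);k=c["k1"]
    d=np.array([(u-K[0,2])/K[0,0],(v-K[1,2])/K[1,1]]);x=d.copy()
    for _ in range(30): x=d/(1+k*(x@x))
    T=np.array(c["T"]);return T[:3,3],T[:3,:3]@np.array([x[0],x[1],1])
def at_z(c,u,v,z):
    o,r=ray(c,u,v);return o+r*(z-o[2])/r[2]
def proj(c,p):
    T=np.array(c["T"]);q=T[:3,:3].T@(np.array(p)-T[:3,3]);x=q[:2]/q[2];x=x*(1+c["k1"]*(x@x));K=np.array(c["mtx"])
    return np.array([K[0,0]*x[0]+K[0,2],K[1,1]*x[1]+K[1,2]])
E
python3 - <<'E'
from h import *
print(observe())
for n in("top","side"):
    im=snapshot(n);cv2.imwrite(f"pics/{n}0.png",im[:,:,::-1]);np.save(f"pics/{n}0.npy",im)
    big=cv2.resize(im[:,:,::-1],(800,600),interpolation=cv2.INTER_CUBIC);cv2.imwrite(f"pics/{n}0b.png",big)
    c=get_calibration(n);print(n,c["T"],c["mtx"],c["k1"])
E
```

```text
{'t': 0.0, 'qpos': array([ 1.13002758e+00,  3.20306285e-01,  1.56571038e+00, -1.46264594e-05,
        1.25742774e+00, -2.00070766e-02]), 'qd': array([ 0.00047166, -0.00281382, -0.0002878 , -0.00117206,  0.00080826,
        0.00118834]), 'joint_torque': array([-2.65484297e-03, -4.15526891e+01, -2.34159690e+01, -4.82594842e-04,
        8.54266546e-03, -2.01128927e-07]), 'position': array([0.23463543, 0.52434794, 0.20476189]), 'ee_rot': array([-2.04657747e-04,  2.08830055e-01,  9.77951508e-01, -9.03002173e-04]), 'ft_force': array([-0.63987772,  0.60001115,  0.29391673]), 'torque': array([ 0.01835167,  0.00540403, -0.01728622]), 'width': 0.08560164557557993}
top [[-0.00966016 -0.98316669  0.18245534  0.29218239]
 [-0.99990739  0.00774845 -0.01118765  0.02973079]
 [ 0.00958558 -0.18254652 -0.98315049  1.5836832 ]
 [ 0.          0.          0.          1.        ]] [[474.29469984   0.         252.08714741]
 [  0.         474.29469984 190.64129231]
 [  0.           0.           1.        ]] -0.06975900245673473
side [[ 0.91648998 -0.2853492   0.28039606  0.22335976]
 [-0.39984717 -0.63062911  0.66515349 -0.70731124]
 [-0.0129751  -0.72172208 -0.69206133  0.9036638 ]
 [ 0.          0.          0.          1.        ]] [[405.07072536   0.         255.90094823]
 [  0.         405.07072536 192.7537712 ]
 [  0.           0.           1.        ]] 0.028066431037015064
```

View pics/top0b.png

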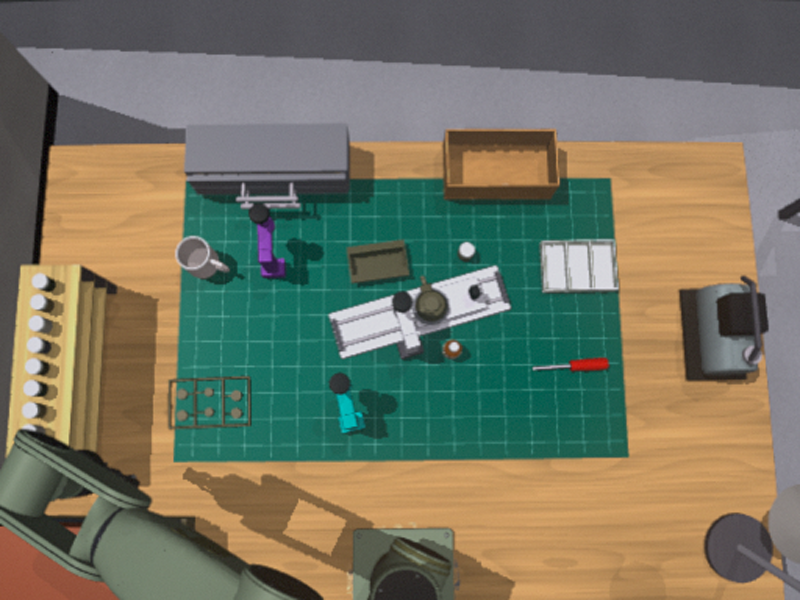

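View pics/side0b.png

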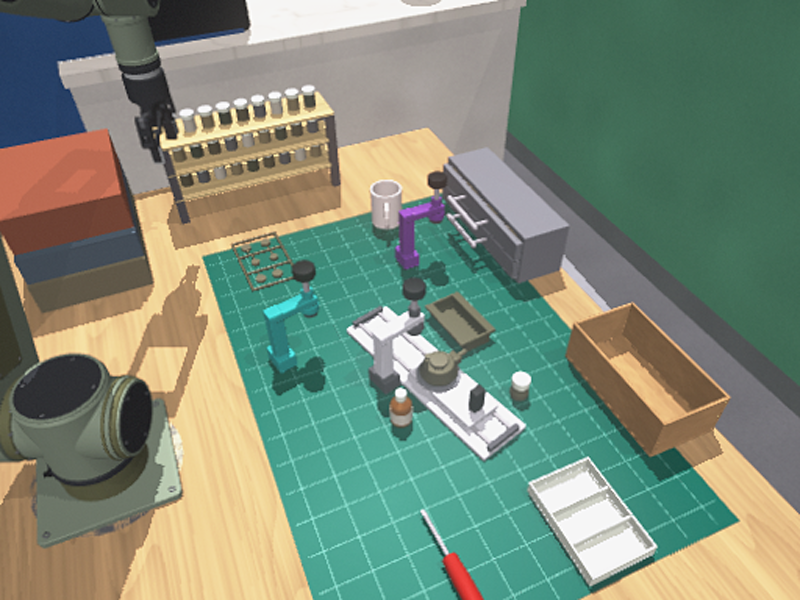

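The top view shows three presses: aluminium on the track (knob at 402,302 of 800x600), purple (260,213) and turquoise (340,383). Only the aluminium one has a track, a turret (432,300) and a tab (475,293), so it is the one meant. I'll confirm it in enlarged crops.

```bash
python3 - <<'E'
import cv2
t=cv2.imread("pics/top0.png")[160:240,200:340]
s=cv2.imread("pics/side0.png")[170:300,215:345]
cv2.imwrite("pics/tc.png",cv2.resize(t,None,fx=5.7,fy=5.7,interpolation=cv2.INTER_CUBIC))
cv2.imwrite("pics/sc.png",cv2.resize(s,None,fx=4.6,fy=4.6,interpolation=cv2.INTER_CUBIC))
E
```

```text
(no output)
```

View pics/tc.png

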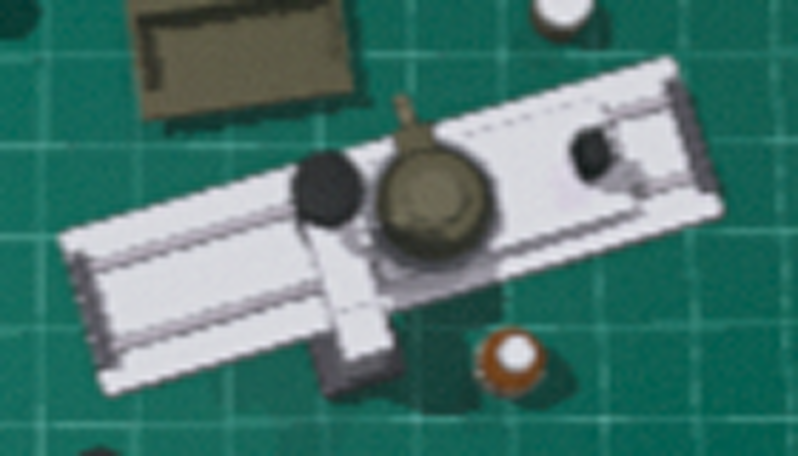

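View pics/sc.png

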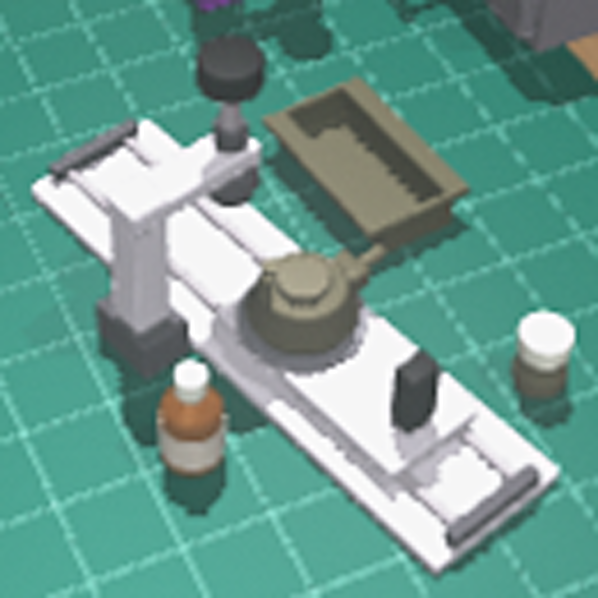

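Both crops confirm the aluminium press. In the top crop the knob is at about (328,189), the hatch (437,195) and the tab (590,153). In the side crop the knob top is at about (230,58), the hatch (303,275) and the tab top (418,362). Next is a joint fit.

```bash
cat > fit.py <<'E'
from h import *
from scipy.optimize import least_squares
ct,cs=get_calibration("top"),get_calibration("side")
T=lambda u,v:((u+.5)/5.7-.5+200,(v+.5)/5.7-.5+160)
S=lambda u,v:((u+.5)/4.6-.5+215,(v+.5)/4.6-.5+170)
for n,p,s,z in(("knob",T(328,188),S(230,58),.198),("hatch",T(437,194),S(303,277),.068),("tab",T(592,152),S(418,362),.076)):
    print(n,at_z(ct,*p,z),at_z(cs,*s,z))
def model(x,f):
    px,py,a,h=x;ex=np.array([np.cos(a),np.sin(a),0]);ey=np.array([-np.sin(a),np.cos(a),0]);o=np.array([px,py,0])
    return {"k":o+[0,0,.198],"h":o+ey*h+[0,0,.068],"t":o+ey*(h-.095)+[0,0,.076]}[f]
obs=[("k",ct,T(328,188)),("k",cs,S(230,58)),("h",ct,T(437,194)),("h",cs,S(303,277)),("t",ct,T(592,152)),("t",cs,S(418,362))]
r=lambda x:np.concatenate([proj(c,model(x,f))-p for f,c,p in obs])
f=least_squares(r,[.5,0,.25,-.06]);print(f.x,np.degrees(f.x[2]));print(f.fun.round(2).reshape(-1,2))
tc=[at_z(ct,*T(*p),.006) for p in((60,237),(107,397),(722,213),(668,60))]
for p in tc:print(p)
e=(tc[0]+tc[1]-tc[2]-tc[3])/2;print("yaw track",np.degrees(np.arctan2(-e[0],e[1])),"len",np.linalg.norm(e),"wid",np.linalg.norm(tc[0]-tc[1]))
c=sum(tc)/4;ey=e/np.linalg.norm(e);k=f.x[:2];d=k-c[:2];print("knob off centreline",ey[1]*d[0]-ey[0]*d[1])
print("ee yaw",observe()["ee_rot"])
E
python3 fit.py
```

```text
knob [ 0.54339672 -0.00096199  0.198     ] [ 0.54553231 -0.00228312  0.198     ]
hatch [ 0.562996   -0.06593848  0.068     ] [ 0.56459204 -0.06509568  0.068     ]
tab [ 0.58514613 -0.15422947  0.076     ] [ 0.59239057 -0.15396139  0.076     ]
[ 0.54489127 -0.00153996  0.2831459  -0.06553188] 16.22306520349945
[[ 0.19 -0.5 ]
 [-0.34 -0.11]
 [-0.46 -0.06]
 [-0.56 -0.  ]
 [ 0.4  -1.39]
 [-0.59  0.82]]
[0.55002717 0.15351728 0.006     ]
[0.45501021 0.12547194 0.006     ]
[ 0.56124664 -0.23914774  0.006     ]
[ 0.65463503 -0.21018844  0.006     ]
yaw track 16.1453013774048 len 0.3791151518206552 wid 0.09906949249850096
knob off centreline 0.0014833104943574142
ee yaw [-1.71796652e-04  2.08852868e-01  9.77946745e-01 -7.83517741e-04]
```

Fit and checks agree: yaw 16.2°, track 379 x 99 mm, hatch 65.5 mm short, tab at about (0.590, -0.156). I'll move high over the tab with the jaws along the track, half open.

>>> {"fn": "arm_command", "kwargs": {
  "plan": [
    [0, 0, 48, 0],
    [0, 0, 95, 2],
    [20, -38, 95, 4],
    [40, -76, 95, 6],
    [60, -114, 95, 9],
    [79, -151, 95, 12],
    [99, -189, 95, 14],
    [118, -227, 95, 16],
    [138, -265, 95, 18],
    [158, -303, 95, 20],
    [177, -340, 95, 22],
    [197, -378, 95, 25],
    [217, -416, 95, 27],
    [236, -454, 95, 29],
    [256, -492, 95, 31],
    [276, -529, 95, 33],
    [296, -567, 95, 35],
    [315, -605, 95, 37],
    [335, -643, 95, 39],
    [355, -680, 95, 40.3]
  ],
  "gripper": -0.2
}}

```text
t: 2.1
position: [0.5902, -0.1569, 0.3001]
ee_rot: [-0.0, -0.141, 0.99, 0.0]
ft_force: [0.8, 0.1, -0.1]
width: 0.0514
```

```bash
python3 - <<'E'
from h import *
c=get_calibration("wrist");im=snapshot("wrist")[:,:,::-1].copy()
a=0.2831;ey=np.array([-np.sin(a),np.cos(a),0]);o=np.array([.5449,-.0015,0])
for n,p in(("k",o+[0,0,.198]),("h",o-.0655*ey+[0,0,.068]),("t",o-.1605*ey+[0,0,.076])): 
    u=proj(c,p);print(n,u);cv2.drawMarker(im,tuple(int(round(v)) for v in u),(0,0,255),0,9)
cv2.imwrite("pics/w1.png",cv2.resize(im,(800,600),interpolation=cv2.INTER_CUBIC))
E
```

```text
k [426.95480039 181.41508024]
h [325.02236933 157.78098136]
t [253.18304805 158.71483272]
```

View pics/w1.png

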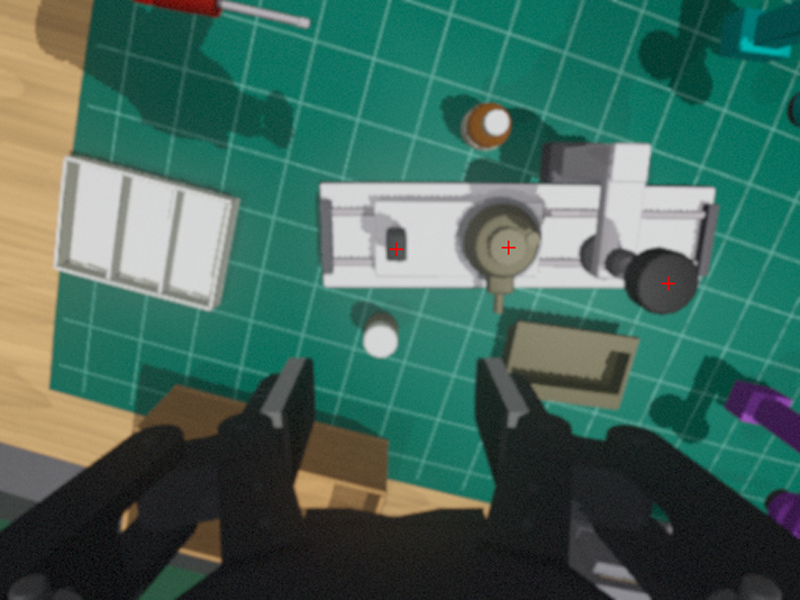

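The wrist view agrees: the tab is at (397,248), hatch (508,246) and knob (667,282), each on its projected mark. I'll descend and grip.

>>> {"fn": "arm_command", "kwargs": {
  "plan": [
    [0, 1, -45, 0],
    [0, 1, -90, 0],
    [0, 1, -135, 0],
    [0, 1, -180, 0],
    [0, 1, -210, 0],
    [0, 1, -235, 0],
    [0, 1, -250, 0],
    [0, 1, -256, 0],
    [0, 1, -256, 0]
  ]
}}

```text
t: 3.05
position: [0.5893, -0.1539, 0.0438]
ee_rot: [-0.001, -0.141, 0.99, 0.0]
ft_force: [0.3, -0.1, 0.8]
width: 0.0509
```

>>> {"fn": "arm_command", "kwargs": {
  "plan": [
    [0, 0, 0, 0],
    [0, 0, 0, 0],
    [0, 0, 0, 0],
    [0, 0, 0, 0],
    [0, 0, 0, 0],
    [0, 0, 0, 0],
    [0, 0, 0, 0],
    [0, 0, 0, 0]
  ],
  "gripper": 1
}}

```text
t: 3.85
position: [0.5907, -0.1544, 0.046]
ee_rot: [0.001, -0.141, 0.99, -0.0]
ft_force: [-1.4, 0.6, 6.5]
width: 0.0153
```

```bash
python3 - <<'E'
from h import *
im=snapshot("wrist")[:,:,::-1]
cv2.imwrite("pics/w2.png",cv2.resize(im,(640,480)))
s=observe();print(s["position"],s["ft_force"],s["torque"],s["width"],s["qd"])
E
```

```text
[ 0.59070818 -0.15441876  0.04601182] [-0.72274596 -0.30917219  5.34048875] [ 0.00655069  0.14516487 -0.0126979 ] 0.015370976426092565 [ 0.00022157 -0.00193351 -0.00150151  0.00039844  0.00080131 -0.00017594]
```

View pics/w2.png

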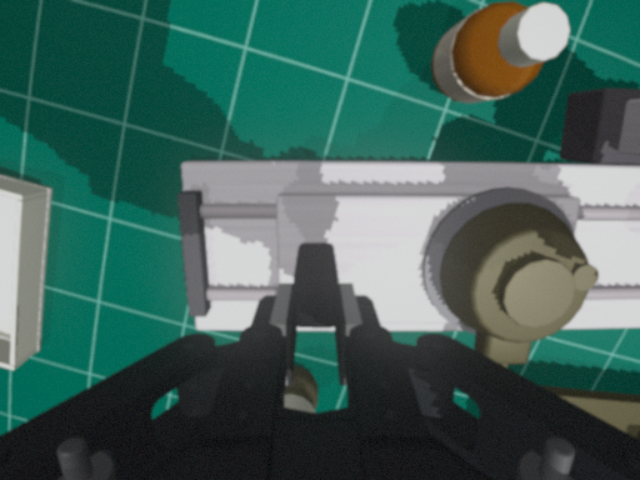

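The tab is gripped squarely, between the pads at about (318,285). Gripper pose puts the hatch at -64.6 mm and vision at -65.5 mm. I'll slide 65 mm along the track.

>>> {"fn": "arm_command", "kwargs": {
  "plan": [
    [-1, 3, 0, 0],
    [-2.5, 8.6, 0, 0],
    [-4.2, 14.4, 0, 0],
    [-5.9, 20.2, 0, 0],
    [-7.5, 25.9, 0, 0],
    [-9.2, 31.7, 0, 0],
    [-10.9, 37.4, 0, 0],
    [-12.6, 43.2, 0, 0],
    [-14.2, 49, 0, 0],
    [-15.9, 54.7, 0, 0],
    [-17.3, 59.5, 0, 0],
    [-18.2, 62.4, 0, 0],
    [-18.2, 62.4, 0, 0],
    [-18.2, 62.4, 0, 0],
    [-18.2, 62.4, 0, 0]
  ]
}}

```text
t: 5.4
position: [0.5728, -0.0919, 0.046]
ee_rot: [0.001, -0.141, 0.99, -0.0]
ft_force: [-0.9, 0.1, 6.0]
width: 0.0151
```

```bash
python3 - <<'E'
from h import *
s=observe();print(s["position"],s["ft_force"])
a=0.2831;ey=np.array([-np.sin(a),np.cos(a),0]);o=np.array([.5449,-.0015,0])
d=s["position"]-o;print("tab y",d@ey)
L=[]
for n,p0,z in(("side",(110,235,0),0),("wrist",0,0)):
    c=get_calibration(n);im=snapshot(n)[:,:,::-1].copy();np.save(f"pics/{n}3.npy",im)
    print(n,"pad",proj(c,o+[0,0,.088]),"hatch",proj(c,o+[0,0,.068]),"knob",proj(c,o+[0,0,.198]))
    u,v=proj(c,o+[0,0,.09]).astype(int);x0=min(max(u-45,0),422);y0=min(max(v-50,0),284);print(n,"crop",x0,y0)
    L.append(cv2.resize(im[y0:y0+100,x0:x0+90],(396,440),interpolation=cv2.INTER_CUBIC))
cv2.imwrite("pics/c3.png",np.hstack(L))
E
```

```text
[ 0.57277153 -0.09187891  0.0460018 ] [-0.88840323  0.13537994  6.01182104]
tab y -0.09456675320793655
side pad [264.20931956 211.43039492] hatch [264.20093717 216.34253807] knob [264.26080371 182.0997005 ]
side crop 219 160
wrist pad [455.23429255 252.8171652 ] hatch [431.88375984 235.33481855] knob [515.72521795 354.32912082]
wrist crop 412 204
```

View pics/c3.png

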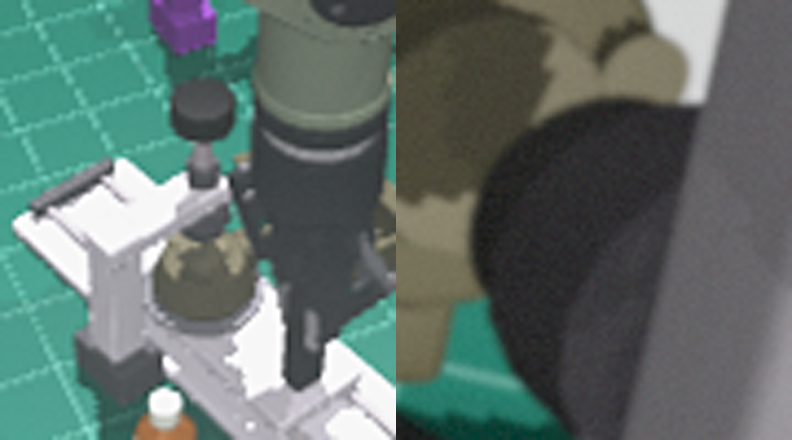

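The side view shows the turret (x≈205) under the plunger axis (x≈205), with the plunger up. The gripper gives hatch +0.4 mm from the axis. I'll release and rise.

>>> {"fn": "arm_command", "kwargs": {
  "plan": [
    [0, 0, 0, 0],
    [0, 0, 0, 0],
    [0, 0, 0, 0],
    [0, 0, 0, 0],
    [0, 0, 0, 0],
    [0, 0, 0, 0],
    [0, 0, 15, 0],
    [0, 0, 35, 0],
    [0, 0, 75, 0],
    [0, 0, 120, 0],
    [0, 0, 165, 0],
    [0, 0, 200, 0],
    [0, 0, 200, 0]
  ],
  "gripper": -0.3
}}

```text
t: 6.8
position: [0.5745, -0.0922, 0.2507]
ee_rot: [0.006, -0.141, 0.99, -0.002]
ft_force: [0.1, 0.7, 0.3]
width: 0.0556
```

>>> {"fn": "arm_command", "kwargs": {
  "plan": [
    [-7, 22.6, 0, 0],
    [-14, 45.2, 0, 0],
    [-21, 67.8, 0, 0],
    [-28, 90.4, 0, 0],
    [-28, 90.4, 0, 0],
    [-28, 90.4, 0, 0],
    [-28, 90.4, 0, 0],
    [-28, 90.4, 0, 0]
  ],
  "gripper": 1
}}

```text
t: 7.6
position: [0.5439, -0.0022, 0.2443]
ee_rot: [-0.0, -0.14, 0.99, -0.0]
ft_force: [0.1, 0.5, 0.6]
width: -0.0003
```

```bash
python3 - <<'E'
from h import *
s=observe();print(s["t"],s["position"],s["ft_force"],s["width"])
o=np.array([.5449,-.0015,0]);a=0.2831;ey=np.array([-np.sin(a),np.cos(a),0]);L=[]
for n in("side","wrist"):
    c=get_calibration(n);im=snapshot(n)[:,:,::-1].copy()
    t=proj(c,o-.095*ey+[0,0,.076]);print(n,"tab",t,"tcp",proj(c,s["position"]))
    if n=="side": im=cv2.resize(im[150:270,200:320],(480,480),interpolation=cv2.INTER_CUBIC);print("tab in crop",(t-[200,150]+.5)*4)
    else: im=im[:,:][::1]; im=cv2.resize(im,(320,240)); im=np.vstack([im,np.zeros((240,320,3),np.uint8)])
    L.append(im)
cv2.imwrite("pics/c4.png",np.hstack(L))
E
```

```text
7.6 [ 0.54388926 -0.00219051  0.24431957] [0.09216396 0.51889624 0.56967566] -0.00026064151452931893
side tab [287.4464852  234.22611957] tcp [264.0322651  168.70324783]
tab in crop [351.7859408  338.90447827]
wrist tab [167.91389607 168.42283934] tcp [252.29235081 223.13653923]
```

View pics/c4.png

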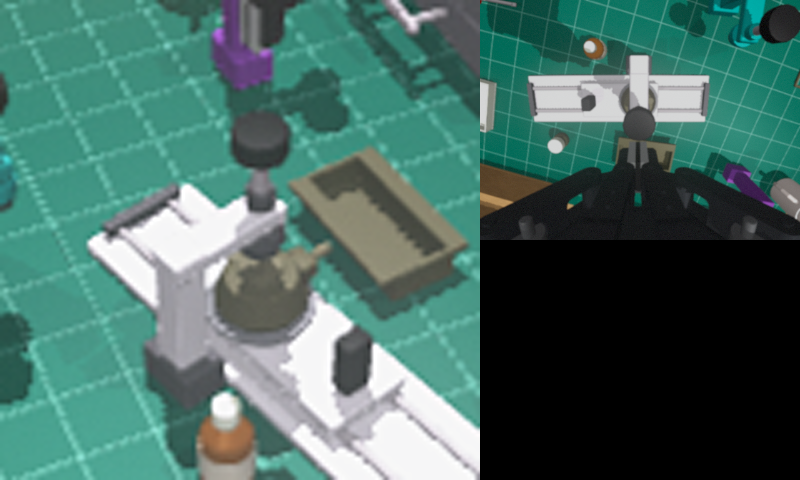

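The turret is centred under the plunger, and the tab at crop (352,338) lies on its predicted spot. The fingers are above the knob. I'll descend to just above it, then use force to find contact.

>>> {"fn": "arm_command", "kwargs": {
  "plan": [
    [1, 0.7, -10, 0],
    [1, 0.7, -20, 0],
    [1, 0.7, -28, 0],
    [1, 0.7, -34, 0],
    [1, 0.7, -38, 0],
    [1, 0.7, -40, 0],
    [1, 0.7, -40, 0],
    [1, 0.7, -40, 0]
  ]
}}

```text
t: 8.5
position: [0.5449, -0.0006, 0.2049]
ee_rot: [0.0, -0.141, 0.99, -0.0]
ft_force: [-0.2, -0.4, 0.7]
width: -0.0001
```

>>> {"fn": "arm_command", "kwargs": {
  "plan": [
    [0, 0, -2, 0],
    [0, 0, -4, 0],
    [0, 0, -6, 0],
    [0, 0, -8, 0],
    [0, 0, -8, 0],
    [0, 0, -8, 0],
    [0, 0, -8, 0]
  ]
}}

```text
t: 9.2
position: [0.5448, -0.0006, 0.1967]
ee_rot: [0.0, -0.141, 0.99, 0.0]
ft_force: [-0.1, 0.5, 0.2]
width: 0.0
```

>>> {"fn": "arm_command", "kwargs": {
  "plan": [
    [0, 0, -1, 0],
    [0, 0, -2, 0],
    [0, 0, -2, 0],
    [0, 0, -2, 0]
  ]
}}

```text
t: 9.6
position: [0.5447, -0.0007, 0.1946]
ee_rot: [-0.0, -0.141, 0.99, 0.0]
ft_force: [0.0, 0.6, 0.1]
width: 0.0001
```

>>> {"fn": "arm_command", "kwargs": {
  "plan": [
    [0, 0, -1, 0],
    [0, 0, -2, 0],
    [0, 0, -2, 0],
    [0, 0, -2, 0]
  ]
}}

```text
t: 10.0
position: [0.5447, -0.0006, 0.1926]
ee_rot: [-0.0, -0.141, 0.99, 0.0]
ft_force: [-0.4, -0.3, -0.4]
width: -0.0002
```

No contact yet, 5 mm below the expected knob height. I'll look before going further.

```bash
python3 - <<'E'
from h import *
s=observe();L=[]
for n,(x,y,w) in(("side",(215,140,90)),("wrist",(190,150,130))):
    c=get_calibration(n);im=snapshot(n)[:,:,::-1].copy()
    k=400/w;f=lambda p:((proj(c,p)-[x,y]+.5)*k).round()
    print(n,"tcp",f(s["position"]),"knob",f([.5449,-.0015,.198]))
    L.append(cv2.resize(im[y:y+w,x:x+w],(400,400),interpolation=cv2.INTER_CUBIC))
cv2.imwrite("pics/c5.png",np.hstack(L))
E
```

```text
side tcp [220. 195.] knob [221. 189.]
wrist tcp [194. 227.] knob [189. 237.]
```

View pics/c5.png

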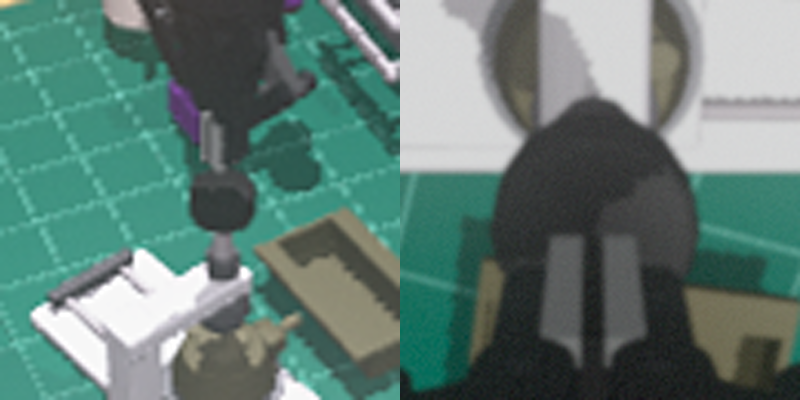

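The fingertips are just above the knob and centred over it, tips at crop (215,165) and knob top at about (222,187). I'll continue in small steps until the force shows contact.

>>> {"fn": "arm_command", "kwargs": {
  "plan": [
    [0, 0, -1, 0],
    [0, 0, -2, 0],
    [0, 0, -2, 0],
    [0, 0, -2, 0]
  ]
}}

```text
t: 10.5
position: [0.5447, -0.0007, 0.1906]
ee_rot: [-0.0, -0.141, 0.99, 0.0]
ft_force: [-0.2, -0.8, -0.4]
width: 0.0003
```

>>> {"fn": "arm_command", "kwargs": {
  "plan": [
    [0, 0, -1, 0],
    [0, 0, -2, 0],
    [0, 0, -2, 0],
    [0, 0, -2, 0]
  ]
}}

```text
t: 10.9
position: [0.5447, -0.0006, 0.1886]
ee_rot: [-0.0, -0.141, 0.99, 0.0]
ft_force: [0.0, -0.3, 0.5]
width: 0.0001
```

>>> {"fn": "arm_command", "kwargs": {
  "plan": [
    [0, 0, -1, 0],
    [0, 0, -2, 0],
    [0, 0, -2, 0],
    [0, 0, -2, 0]
  ]
}}

```text
t: 11.3
position: [0.5447, -0.0006, 0.1866]
ee_rot: [-0.0, -0.141, 0.99, 0.0]
ft_force: [0.7, -0.4, 0.5]
width: 0.0002
```

>>> {"fn": "arm_command", "kwargs": {
  "plan": [
    [0, 0, -1, 0],
    [0, 0, -2, 0],
    [0, 0, -2, 0],
    [0, 0, -2, 0]
  ]
}}

```text
t: 11.7
position: [0.5447, -0.0007, 0.1846]
ee_rot: [-0.0, -0.141, 0.99, 0.0]
ft_force: [0.7, -0.1, -0.0]
width: -0.0001
```

>>> {"fn": "arm_command", "kwargs": {
  "plan": [
    [0, 0, -1, 0],
    [0, 0, -2, 0],
    [0, 0, -2, 0],
    [0, 0, -2, 0]
  ]
}}

```text
t: 12.1
position: [0.5447, -0.0006, 0.1826]
ee_rot: [-0.0, -0.141, 0.99, 0.0]
ft_force: [0.4, -0.3, 0.0]
width: 0.0002
```

```bash
python3 - <<'E'
from h import *
print(grip_point_offset)
s=observe();print(s["t"],s["position"],s["ft_force"],s["torque"],s["joint_torque"],s["qpos"])
x,y,w=215,130,90
c=get_calibration("side");im=snapshot("side")[:,:,::-1].copy()
f=lambda p:((proj(c,p)-[x,y]+.5)*6.6).round();print(f(s["position"]),f([.5449,-.0015,.198]))
cv2.imwrite("pics/c6.png",cv2.resize(im[y:y+w,x:x+w],None,fx=6.6,fy=6.6,interpolation=cv2.INTER_CUBIC))
E
```

```text
0.0187
12.1 [ 0.54466487 -0.00063462  0.18260799] [ 0.37885616 -0.3057749   0.0158688 ] [ 0.03587953  0.01115894 -0.04948065] [-4.46490981e-05 -3.90110314e+01 -2.26505363e+01  1.60691766e-04
  2.08059158e-03  2.32388210e-06] [-2.23328903e-02  2.88052143e-01  1.67078559e+00  8.93875678e-05
  1.18287162e+00 -1.87577400e+00]
[327. 375.] [328. 347.]
```

View pics/c6.png

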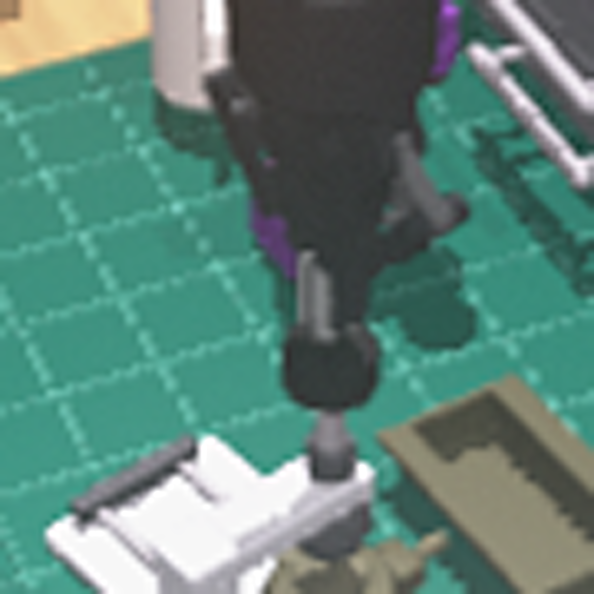

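The knob is still up (centre at y≈365, the same spot as before). The visible fingertips end at y≈335, right at the knob's top, so the real tips are well behind the reported TCP. I'll continue to contact.

>>> {"fn": "arm_command", "kwargs": {
  "plan": [
    [0, 0, -1, 0],
    [0, 0, -2, 0],
    [0, 0, -2, 0],
    [0, 0, -2, 0]
  ]
}}

```text
t: 12.55
position: [0.5447, -0.0006, 0.1806]
ee_rot: [-0.0, -0.141, 0.99, 0.0]
ft_force: [0.7, 0.6, 0.0]
width: 0.0001
```

>>> {"fn": "arm_command", "kwargs": {
  "plan": [
    [0, 0, -1, 0],
    [0, 0, -2, 0],
    [0, 0, -2, 0],
    [0, 0, -2, 0]
  ]
}}

```text
t: 12.95
position: [0.5447, -0.0006, 0.1786]
ee_rot: [-0.0, -0.141, 0.99, 0.0]
ft_force: [0.0, 0.4, -0.0]
width: 0.0
```

```bash
python3 - <<'E'
from h import *
s=observe();print(s["t"],s["position"],s["ft_force"],s["joint_torque"])
im=snapshot("side")[:,:,::-1].copy();ref=np.ascontiguousarray(np.load("pics/side3.npy"))
t=ref[182:193,254:276];x0,y0=250,172
for n,i in(("ref",ref),("now",im)):
    m=cv2.matchTemplate(i[172:215,244:286],t,cv2.TM_SQDIFF_NORMED);print(n,cv2.minMaxLoc(m))
# dark-column profile along the axis
for n,i in(("ref",ref),("now",im)): print(n,i[168:222,262:267].mean((1,2)).astype(int))
cv2.imwrite("pics/side7.png",im)
E
```

```text
12.95 [ 0.54465623 -0.00063401  0.17861521] [ 0.0457177   0.39493597 -0.04933804] [ 3.42359408e-04 -3.90736556e+01 -2.25480795e+01  1.30798767e-04
  2.04615615e-03 -8.34701694e-06]
ref (0.0, 0.9146211743354797, (10, 10), (0, 29))
now (0.019463172182440758, 0.8835551142692566, (10, 10), (0, 28))
ref [ 98 100  93  80  77  76  75  75  80  77  74  75  77  78  79  82  83  87
  89  69  59  59  59  54 106 131 132 132 134 128 106  89  82  79  84 172
 197 192 182 176 158 131 109  91  86  79  83 119 103  92  94  97  98  94]
now [ 57  62  61  63  83  95  95  95  96  95  92  90  91 101  80  58  56  55
  56  58  57  57  56  53 102 127 128 128 130 125 103  86  80  77  81 167
 199 196 186 178 156 128 108  90  85  77  81 116  99  89  91  95  97  92]
```

The plunger hasn't moved and there is no force. I'll take one careful, brightened look with both views before continuing.

```bash
python3 - <<'E'
from h import *
s=observe();L=[]
lut=(255*(np.arange(256)/255)**.5).astype(np.uint8)
for n,(x,y,w) in(("side",(235,140,60)),("wrist",(186,150,130))):
    c=get_calibration(n);im=snapshot(n)[:,:,::-1].copy();cv2.imwrite(f"pics/{n}8.png",im)
    k=400/w;f=lambda p:((proj(c,p)-[x,y]+.5)*k).round()
    print(n,"tcp",f(s["position"]),"tcp+15",f(s["position"]+[0,0,.015]),"knob",f([.5449,-.0015,.198]),"bot",f([.5449,-.0015,.178]))
    im=cv2.resize(im[y:y+int(w*1.5),x:x+w],None,fx=k,fy=k,interpolation=cv2.INTER_CUBIC)[:600]
    o=[]
    for a in np.linspace(0,2*np.pi,24,endpoint=False):
        u=f([.5449+.02*np.cos(a),-.0015+.02*np.sin(a),.198]).astype(int);o.append(u)
    im=lut[im]
    for u in o: cv2.circle(im,(int(u[0]),int(u[1])),2,(0,255,255),-1)
    L.append(im)
cv2.imwrite("pics/c8.png",np.hstack([i[:,:400] for i in L]))
E
```

```text
side tcp [197. 319.] tcp+15 [197. 291.] knob [198. 284.] bot [198. 322.]
wrist tcp [206. 227.] tcp+15 [206. 258.] knob [201. 269.] bot [201. 225.]
```

View pics/c8.png

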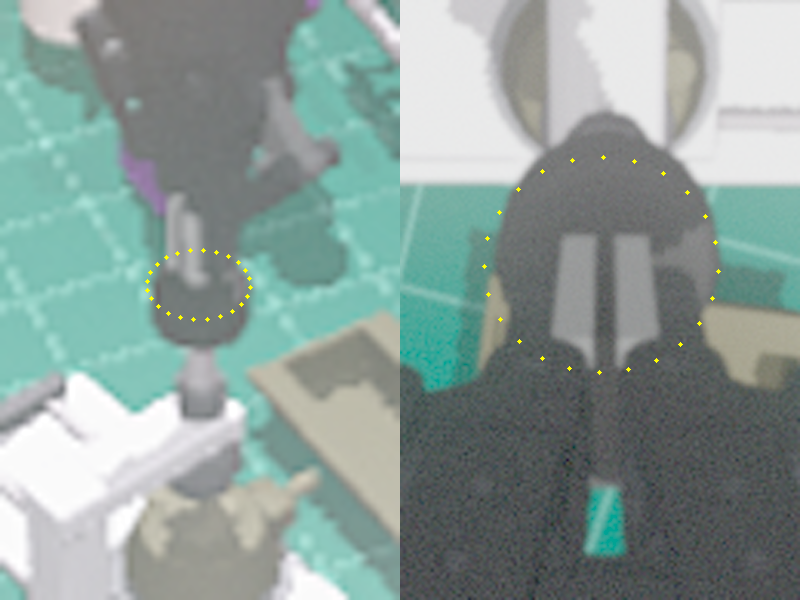

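Both views now show the fingertips centred on the knob top, inside the projected ring. In the side view the tips are at y≈285, which equals the knob-top height. In the wrist view the knob is slightly smaller than the ring, so it's somewhat lower than assumed. The tips are within millimetres of contact, so I'll continue stepwise.

>>> {"fn": "arm_command", "kwargs": {
  "plan": [
    [0, 0, -1, 0],
    [0, 0, -2, 0],
    [0, 0, -2, 0]
  ]
}}

```text
t: 13.4
position: [0.5446, -0.0006, 0.1764]
ee_rot: [-0.0, -0.141, 0.99, 0.0]
ft_force: [-0.2, -0.6, -0.3]
width: 0.0001
```

>>> {"fn": "arm_command", "kwargs": {
  "plan": [
    [0, 0, -1, 0],
    [0, 0, -2, 0],
    [0, 0, -2, 0]
  ]
}}

```text
t: 13.7
position: [0.5446, -0.0006, 0.1744]
ee_rot: [-0.0, -0.141, 0.99, 0.0]
ft_force: [0.3, 0.2, 0.0]
width: -0.0
```

>>> {"fn": "arm_command", "kwargs": {
  "plan": [
    [0, 0, -1, 0],
    [0, 0, -2, 0],
    [0, 0, -2, 0]
  ]
}}

```text
t: 14.0
position: [0.5446, -0.0006, 0.1725]
ee_rot: [-0.0, -0.141, 0.99, 0.0]
ft_force: [-0.0, 0.5, 0.1]
width: -0.0003
```

```bash
cat > prof.py <<'E'
from h import *
s=observe();im=snapshot("side")[:,:,::-1].copy();ref=np.load("pics/side3.npy");o=cv2.imread("pics/side8.png")
print(s["t"],s["position"],s["ft_force"],s["joint_torque"][:3])
for n,i in(("ref",ref),("old",o),("now",im)):
    print(n,i[174:216,263:267].mean((1,2)).astype(int))
E
python3 prof.py
```

```text
14.0 [ 0.54459608 -0.00064677  0.17248416] [-0.03323732  0.46568043  0.06431528] [ 7.41803015e-04 -3.92119217e+01 -2.24229634e+01]
ref [ 74  75  81  79  75  75  77  78  80  82  83  87  89  70  59  59  59  55
  98 131 137 135 137 136 113  93  85  82  78 167 198 194 181 174 156 122
  98  87  88  80  79 111]
old [ 92  91  91  91  90  90  90 106  86  60  54  56  56  56  56  58  57  52
  95 128 132 132 132 133 110  91  82  79  76 161 198 197 180 173 152 119
  96  86  85  78  76 109]
now [ 78  90  92  91  93  93  92  93  90 112  83  58  55  58  57  57  56  53
  95 128 132 132 133 133 109  91  83  79  75 161 199 197 180 172 152 119
  96  86  87  78  76 109]
```

```bash
python3 - <<'E'
from h import *
cs=get_calibration("side");cw=get_calibration("wrist");cw["T"]=np.array(cw["T"]).copy();cw["T"][2,3]+=.1786-observe()["position"][2]
print("wrist cam",cw["T"][:3,3])
def tri(a,b):
    (o1,d1),(o2,d2)=a,b;d1/=np.linalg.norm(d1);d2/=np.linalg.norm(d2)
    A=np.stack([d1,-d2],1);t=np.linalg.lstsq(A,o2-o1,rcond=None)[0];p,q=o1+t[0]*d1,o2+t[1]*d2;return (p+q)/2,np.linalg.norm(p-q)
f=lambda u,v:(186+u/3.077-.5,150+v/3.077-.5)
for u,v in((185,235),(177,235),(206,235),(240,235)):
  for su,sv in((264.5,182.2),(262.5,182.2)):
    print((u,v),su,tri(ray(cw,*f(u,v)),ray(cs,su,sv)))
# knob: left/right silhouette widths -> top disc centre, wrist
im=cv2.imread("pics/wrist8.png").astype(int);
for r in (190,200,205,210,215,220,225,230): print(r,''.join('#' if v<75 else '.' for v in im[r,205:305].mean(1)))
E
```

```text
wrist cam [ 0.48065008 -0.01937131  0.34621478]
(185, 235) 264.5 (array([ 0.54104724, -0.00614511,  0.20127274]), np.float64(0.0050450376862487805))
(185, 235) 262.5 (array([ 0.53745074, -0.00636076,  0.20428429]), np.float64(0.0005809447100172452))
(177, 235) 264.5 (array([ 0.54062095, -0.00752678,  0.20270485]), np.float64(0.004628917599792902))
(177, 235) 262.5 (array([ 0.53703179, -0.00771679,  0.20569857]), np.float64(0.00018432782372733165))
(206, 235) 264.5 (array([ 0.54220054, -0.00238775,  0.19739069]), np.float64(0.006179197919177277))
(206, 235) 262.5 (array([ 0.53858549, -0.00267022,  0.20044672]), np.float64(0.0016622280661371578))
(240, 235) 264.5 (array([0.54417775, 0.00412241, 0.19070817]), np.float64(0.00815467124226948))
(240, 235) 262.5 (array([0.54053569, 0.00373484, 0.19382669]), np.float64(0.0035466403362914055))
190 .........................................#####..##.######...........................................
200 ............................#########################################...............................
205 .......................###################################################..........................
210 ....................##########################################################......................
215 ...............#################################################################....................
220 ..............#####################################################################.................
225 .....###....########################################################################................
230 ....##############################..........########..........#######################...............
```

Triangulating from both views put the visible tips at z≈0.203 with TCP 0.1786, above the knob's centre. They are about 25 mm behind the TCP, so contact is due now. I'll continue.

>>> {"fn": "arm_command", "kwargs": {
  "plan": [
    [0, 0, -1, 0],
    [0, 0, -2, 0],
    [0, 0, -2, 0]
  ]
}}

```text
t: 14.35
position: [0.5448, -0.0006, 0.171]
ee_rot: [0.0, -0.141, 0.99, -0.0]
ft_force: [-1.0, -0.3, 3.3]
width: -0.0001
```

>>> {"fn": "arm_command", "kwargs": {
  "plan": [
    [0, 0, -1, 0],
    [0, 0, -2, 0],
    [0, 0, -2, 0]
  ]
}}

```text
t: 14.65
position: [0.5448, -0.0006, 0.1687]
ee_rot: [0.0, -0.141, 0.99, 0.0]
ft_force: [-1.1, 0.5, 3.2]
width: -0.0003
```

>>> {"fn": "arm_command", "kwargs": {
  "plan": [
    [0, 0, -1, 0],
    [0, 0, -2, 0],
    [0, 0, -2, 0]
  ]
}}

```text
t: 14.95
position: [0.5448, -0.0006, 0.1666]
ee_rot: [0.0, -0.141, 0.99, 0.0]
ft_force: [0.1, -0.4, 5.1]
width: -0.0003
```

```bash
python3 prof.py
```

```text
14.95 [ 0.54478718 -0.00062342  0.16655617] [ 0.10026697 -0.42288798  5.11929412] [ 1.03750706e-03 -3.69058013e+01 -2.09802908e+01]
ref [ 74  75  81  79  75  75  77  78  80  82  83  87  89  70  59  59  59  55
  98 131 137 135 137 136 113  93  85  82  78 167 198 194 181 174 156 122
  98  87  88  80  79 111]
old [ 92  91  91  91  90  90  90 106  86  60  54  56  56  56  56  58  57  52
  95 128 132 132 132 133 110  91  82  79  76 161 198 197 180 173 152 119
  96  86  85  78  76 109]
now [ 59  65  86  95  96  96  95  96  95  96 104 103  70  55  58  57  58  57
  56  53 122 134 132 132 108  89  82  80  76 162 200 197 180 173 152 119
  94  92  87  86  85  77]
```

Contact came at TCP z≈0.1717, showing the spring preload, and the knob is moving down. I'll push on towards the foam.

>>> {"fn": "arm_command", "kwargs": {
  "plan": [
    [0, 0, -1.5, 0],
    [0, 0, -3, 0],
    [0, 0, -4.5, 0],
    [0, 0, -6, 0],
    [0, 0, -7.5, 0],
    [0, 0, -9, 0],
    [0, 0, -10.5, 0],
    [0, 0, -12, 0],
    [0, 0, -13, 0],
    [0, 0, -13, 0],
    [0, 0, -13, 0]
  ]
}}

```text
t: 16.1
position: [0.5448, -0.0006, 0.1538]
ee_rot: [0.0, -0.141, 0.99, 0.0]
ft_force: [-1.1, 0.5, 5.8]
width: -0.0002
```

>>> {"fn": "arm_command", "kwargs": {
  "plan": [
    [0, 0, -1, 0],
    [0, 0, -2, 0],
    [0, 0, -2, 0],
    [0, 0, -2, 0]
  ]
}}

```text
t: 16.5
position: [0.5448, -0.0006, 0.1521]
ee_rot: [0.0, -0.141, 0.99, -0.0]
ft_force: [-0.4, 0.2, 7.7]
width: 0.0004
```

>>> {"fn": "arm_command", "kwargs": {
  "plan": [
    [0, 0, -1, 0],
    [0, 0, -2, 0],
    [0, 0, -2, 0],
    [0, 0, -2, 0]
  ]
}}

```text
t: 16.9
position: [0.5448, -0.0007, 0.1505]
ee_rot: [0.0, -0.141, 0.99, -0.0]
ft_force: [-2.1, -0.7, 9.8]
width: 0.0002
```

Foam contact is at z≈0.152, as predicted. I'll go about 4 mm further.

>>> {"fn": "arm_command", "kwargs": {
  "plan": [
    [0, 0, -1, 0],
    [0, 0, -2, 0],
    [0, 0, -3, 0],
    [0, 0, -3, 0],
    [0, 0, -3, 0],
    [0, 0, -3, 0]
  ]
}}

```text
t: 17.5
position: [0.5449, -0.0006, 0.148]
ee_rot: [0.001, -0.141, 0.99, -0.0]
ft_force: [-2.3, 0.5, 12.6]
width: -0.0004
```

>>> {"fn": "arm_command", "kwargs": {
  "plan": [
    [0, 0, -1, 0],
    [0, 0, -1, 0],
    [0, 0, -1, 0],
    [0, 0, -1, 0]
  ]
}}

```text
t: 17.9
position: [0.5449, -0.0007, 0.1471]
ee_rot: [0.001, -0.141, 0.99, -0.0]
ft_force: [-3.4, 0.5, 12.8]
width: 0.0002
```

```bash
python3 - <<'E'
from h import *
F=[]
for i in range(6):
    im=snapshot("side");s=observe();F.append(s["ft_force"])
print(s["t"],s["position"],np.mean(F,0),np.std(F,0))
E
```

```text
18.2 [ 0.54487404 -0.00067513  0.14716348] [-3.25446777 -0.02100887 12.69435231] [0.31961629 0.49490044 0.52947778]
```

The push is 12.7 N and travel about 24.5 mm, so the foam is squashed roughly 4.5 mm. I'll hold for over 3 s.

>>> {"fn": "arm_command", "kwargs": {
  "plan": [
    [0, 0, 0, 0],
    [0, 0, 0, 0],
    [0, 0, 0, 0],
    [0, 0, 0, 0],
    [0, 0, 0, 0],
    [0, 0, 0, 0],
    [0, 0, 0, 0],
    [0, 0, 0, 0],
    [0, 0, 0, 0],
    [0, 0, 0, 0],
    [0, 0, 0, 0],
    [0, 0, 0, 0],
    [0, 0, 0, 0],
    [0, 0, 0, 0],
    [0, 0, 0, 0],
    [0, 0, 0, 0],
    [0, 0, 0, 0],
    [0, 0, 0, 0],
    [0, 0, 0, 0],
    [0, 0, 0, 0]
  ]
}}

```text
t: 20.2
position: [0.5449, -0.0006, 0.1472]
ee_rot: [0.001, -0.141, 0.99, -0.0]
ft_force: [-2.8, 0.1, 12.9]
width: -0.0
```

>>> {"fn": "arm_command", "kwargs": {
  "plan": [
    [0, 0, 0, 0],
    [0, 0, 0, 0],
    [0, 0, 0, 0],
    [0, 0, 0, 0],
    [0, 0, 0, 0],
    [0, 0, 0, 0],
    [0, 0, 0, 0],
    [0, 0, 0, 0],
    [0, 0, 0, 0],
    [0, 0, 0, 0],
    [0, 0, 0, 0],
    [0, 0, 0, 0],
    [0, 0, 0, 0],
    [0, 0, 0, 0],
    [0, 0, 0, 0],
    [0, 0, 0, 0],
    [0, 0, 0, 0],
    [0, 0, 0, 0],
    [0, 0, 0, 0],
    [0, 0, 0, 0]
  ]
}}

```text
t: 22.2
position: [0.5449, -0.0007, 0.1472]
ee_rot: [0.001, -0.141, 0.99, -0.0]
ft_force: [-3.2, -1.0, 12.8]
width: -0.0002
```

```bash
python3 - <<'E'
from h import *
im=snapshot("side")[:,:,::-1];s=observe();print(s["t"],s["position"],s["ft_force"])
cv2.imwrite("pics/c9.png",cv2.resize(im[150:280,205:335],None,fx=4.6,fy=4.6,interpolation=cv2.INTER_CUBIC))
E
```

```text
22.25 [ 0.54488339 -0.00064908  0.14714169] [-3.67011776  0.19870907 12.14887194]
```

View pics/c9.png

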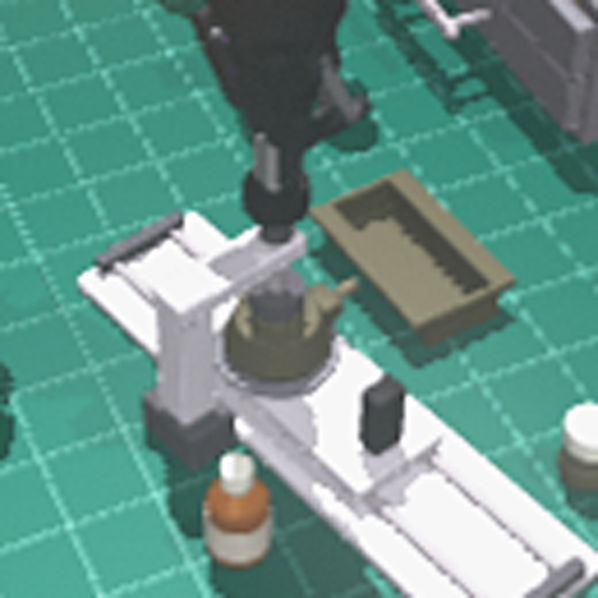

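The knob is pressed down at (275,200). The pad sits on the hatch, centred at about (278,300), and the bystanders in view are untouched. Handing in.

```bash
python3 -c "
from cell import *
print(sign_off())"
```

```text
the job is handed in; nothing more can be done
None
```

I slid the carriage 65 mm by its tab, so the turret sits under the aluminium press's plunger. I then pushed the knob down with shut fingers, held it for more than 4 s and handed in at about 22 s, still pressing. `sign_off()` reports no verdict.

**Last checks**
- **Alignment:** the hatch was about 0.4 mm from the plunger axis along the track, from the gripper pose while it still held the tab. The last side view shows the foam pad centred on the hatch.
- **Plunger travel:** about 24.5 mm, so the foam is squashed roughly 4.5 mm.
- **Push:** steady at about 12–13 N vertically, against 13 N expected for half squashed, plus about 3 N sideways.
- **Bystanders:** those visible in the last side view had not moved. I did not check the others again.

**Disagreements**
- **Knob contact:** it came about 26 mm lower in reported TCP height than the knob's stated 198 mm. Pictures from two cameras suggested the visible fingertips end about 25 mm behind the reported TCP. I therefore judged the press by the contact force and the travel from contact, not by absolute height.
- **Tab grip:** the gripper read 15 mm on the 18 mm tab, and the arm felt about 6 N upward while gripping. The grip held all the same.

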